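Fish the card-holder weight out of the gap between the sachet boxes

TASK

A small steel card-holder weight has dropped into the narrow gap between the two dark sachet boxes. Take the bent rod from its stand, use its foot to drag the weight out of the robot-side mouth of the gap so that it lies flat on the open counter just in front, and hang the rod back on its stand. Go gently: do not press the rod hard on the counter or the boxes, do not touch the weight with anything but the rod, and leave the other things where they are.

Things in the scene. Friction and masses are not known exactly. Their poses are not given: they have to be found in the camera images.
- table: the white stone counter top, surface at z = 0 everywhere, also on the floor of the gap. It is fixed. Origin in the middle of its top.
- box_left: dark wooden box of white sachets, fixed, 160 mm along its x, 120 mm along its y, 90 mm high (sachet tips about level with its rim). Origin at the centre of its underside; -x is its front face (robot side), x runs along the gap; the gap lies along its -y side face, y = -60 mm.
- box_right: the same kind of box with green sachets, fixed, parallel to the left one, its faces in line with it. Its +y side face (y = +60 mm) is the other wall of the gap. The gap is 34 to 40 mm wide, 90 mm deep, 160 mm long, open above and at both ends.
- gap_mouth (a point): point on the counter at the front (robot side) lower corner of the left box beside the gap: box_left frame (-80, -60, 0) mm, same axes as box_left. The middle of the gap's mouth is half a gap width from it towards -y; the open counter is at negative x of it.
- weight_center (a point): centre, half-way up, of the dropped weight: a plain steel round, 30 mm diameter, 11 mm high, flat on the floor of the gap, sides upright to 5.5 mm, then bevelled, a slot in its top; about 60 g. It lies 45 to 110 mm inside the mouth and may touch a wall. Its yaw means nothing.
- stand: fixed steel rod stand: base plate 110 x 110 x 12 mm (its middle at x = +10 mm), a post 190 mm high at x = 45 mm, and two level prongs from the post towards -x to x = -24 mm, tops 190 mm above the counter, each 16 mm wide, with an 18 mm slot between (centred on y = 0), open at the -x end. Origin on the counter under point stand_rest.
- stand_rest (a point): point in the middle of the slot, level with the upper faces of the prongs (z = 190 mm), where the middle of the underside of the rod's collar rests; same axes as stand.
- rod_grip (a point): centre of the bent rod's black square handle, 16 x 16 mm and 50 mm high, which stands on a steel collar 34 x 34 x 6 mm; the collar's underside is 31 mm below this point. z is up along the rod. When hung, the rod's axes are those of the stand to within 3 degrees. Rod mass about 150 g.
- rod_collar (a point): middle of the collar's underside, same axes. Below: a 12 mm round tube 85 mm long, then a shank with its end bent into a level foot along +y, 8 mm thick, y = -4 to +24 mm. The stiff telescopic shank (45 N to slide) is set to an unknown length: the foot's underside is 136 to 166 mm below here. The foot yields upward 4 mm on a spring (1 to 10 N). It must slide within 3 mm of the counter: feel for it.
- bowls: bystander: stack of four black bowls, 110 mm diameter, about 92 mm high; origin under its centre
- tub_left: bystander: white lidded tub, 70 mm diameter, 40 mm high, in front of the left box; origin under its centre
- tub_right: bystander: the same kind of tub, in front of the right box; origin under its centre
- sauce_cup: bystander: small yellow bowl, 72 mm diameter, 40 mm high; origin under its centre
- jar: bystander: amber jar with black cap, 60 mm diameter, 100 mm high; origin under its centre
- dish: bystander: white bowl, 120 mm diameter, 35 mm high; origin under its centre
There are look-alikes about, which are no part of the job. Leave any purple or red look-alike of the box_left alone.

How it is judged:
By the outcome, as a careful person would: the job done as asked, in the order asked, and still so for the second after the job is handed in, with the robot touching nothing.
It also fails if it takes over 67 s, if anything falls off the work surface, if the arm or the gripper's body presses on something with over 40 N, if the wrist force passes 120 N, or if a joint passes its speed limit or range.

ROBOT

A 7-joint arm with a two-finger parallel gripper is mounted at the origin on the work surface. World frame = base frame: x ahead of the robot, y to its left, z up, the work surface at z = 0. Lengths are in mm, angles in rad, forces in N, time in s.
With the tool pointing down it reaches from about 425 to 925 mm from the base axis. Payload 6.8 kg.
Tool frame: the origin (TCP) lies at the very end of the fingers, on their centre line; the grasp point (between the pads) lies 19 mm behind it; z points along the fingers, y is the line along which they close (so a half turn about z gives the same grasp; the last joint's range is limited). The gripper opens to 88 mm and grips with 3 to 60 N. Pads are 20 mm wide; open, the fingers measure 115 mm over their backs; the gripper's body (75 mm by 178 mm) begins 61 mm behind the grasp point.
Start: joints at [-1.25, 0.477, 0.022, 1.555, -0.011, 1.109, -0.083], TCP at [280.65, 613.909, 192.564] pointing down, gripper open.
Joint ranges: [-2.96, 2.96], [-0.34, 2.1], [-1.41, 1.46], [0.24, 2.44], [-1.37, 4.51], [0.17, 1.92], [-2.96, 2.96]. Speed limits (rad/s): [2.39, 2.39, 3.14, 3.14, 3.14, 3.14, 3.14].

INTERFACE

Orientations are given as a 3x3 rotation matrix whose columns are the frame's x, y, z axes.
In Python, from rig import r gives the robot as it stands.
- The arm moves only by the tool carry_out, never from a script. Its argument "increments" is a list of rows, each an object of numbers: "dx", "dy", "dz": the shift along the tool's x, y, z in m; "roll": the turn about the tool's z in rad. A call has exactly 5 rows; each row shifts and turns the commanded pose from where the row before left it, along the tool's axes as they then stand; what a row does not reach is not made up. A row lasts 1/8 s, in which the tool goes at most 62.5 mm and 10.7 degrees, less where a joint would pass 70% of its speed; a pose out of reach is approached as far as the arm can. A call is refused whole if a number of a shift passes 0.0625 or a number of a turn 0.188, either way. A call with a gripper value outside its range is refused whole. "claw" is the opening in per cent of the stroke, from 0 (shut) to 100 (fully open), set as the call begins (left out, the last holds). The fingers move at their own pace and stop on an object; "newtons" is the grip in N (left out, the last holds). Time passes only in rows, so rows that do not move let the fingers close, or fill a call up. It gives the time, the measured TCP pose, the force, the opening and the grip force at its end, in the units of the state.
- r.get_obs(): the state, without advancing time (a new reading comes with each control period).
- r.read_camera(name): name is "scene" or "side" or "wrist"; returns the picture (480x640x3 uint8, blue, green, red); there is no depth.
- r.camera_params(name): a dict with "intrinsics" (3x3 intrinsics, pixels), "k1" (the pictures are not rectified: a ray, as slopes to the right and down, at radius r is drawn at 1 + k1 r^2 times it, then the intrinsics apply), "R" (3x3) and "t" (3): a world point X has camera coordinates R X + t; the wrist camera has in their place "hand_eye" (4x4, takes a point from camera to tool coordinates, whose origin is the TCP and whose axes are the flange's). Camera axes: x right, y down, z forward; pixel columns grow to the right and rows downward; lengths in mm; the calibration is good to about 2 mm. A picture is of the moment at which its call begins: read the wrist's pose just before it. camera_params takes no time and is no camera call.
- r.hand_in(): hands the job in; it is judged then, once.
The state is a dict: "clock": time; "joint_positions": joint angles; "qd": joint speeds; "effort": joint torques, N m; "position": TCP position; "tool_rot": TCP orientation; "contact_force": force on the tool from outside, world axes, zero at the start; "moment": the same for the moment, N m; "gripper_width": opening from 0.0 (shut) to 1.0 (fully open); "finger_force": force on a finger pad.
Only numpy, scipy, OpenCV 4.12 (cv2) and the standard library are available. Lean on these libraries where they do the work, as an engineer would, in place of code of your own. Each camera call takes 0.05 s, during which the arm holds its last target. There are 200 camera calls.

## Working session

There is one attempt and no reset: what is moved stays moved. The work goes in short steps, Python scripts to look and compute and a tool call to move; the robot and the scene stay as the last step left them, time stands still between calls to the robot, and variables do not carry over. Pictures are saved under pics/ and viewed, at most 10 in all, crops included, and the job is handed in when it is done.

Besides the shell and the picture viewer there is one more tool, called after ">>>" as name(argument=value, ...), one argument or row to a line, values as JSON. carry_out: Moves the arm, as the interface text tells. Its arguments: {"type":"object","properties":{"increments":{"type":"array"},"claw":{"type":"number"},"newtons":{"type":"number"}},"required":["increments"]}

```bash
mkdir -p pics; ls; python3 - <<'E'
from rig import r
import cv2,numpy as np
o=r.get_obs();print(o)
for n in("scene","side","wrist"):
    cv2.imwrite(f"pics/{n}0.png",r.read_camera(n));p=r.camera_params(n);print(n,{k:np.round(v,4).tolist() for k,v in p.items()})
E
```

```text
pics
{'clock': 0.0, 'joint_positions': array([-1.25009108,  0.47777205,  0.022327  ,  1.55643236, -0.01149729,
        1.10932112, -0.08310595]), 'qd': array([ 0.00014269,  0.00067933,  0.00037921, -0.00132444,  0.00344462,
        0.00015043,  0.00046245]), 'effort': array([ 8.90384963e-04, -5.82860827e+01,  1.53540216e+00, -2.72612107e+01,
       -5.42433292e-02,  1.70414377e-02,  1.83856173e-04]), 'position': array([280.39215388, 613.28400696, 191.60841577]), 'tool_rot': array([[-9.09474993e-01,  4.15758150e-01, -6.30332367e-04],
       [ 4.15758607e-01,  9.09473430e-01, -1.69124212e-03],
       [-1.29877153e-04, -1.80020852e-03, -9.99998371e-01]]), 'contact_force': array([-0.28226446, -0.34269172,  0.06161774]), 'moment': array([-0.02793577, -0.03370326,  0.01497081]), 'finger_force': 0.0, 'gripper_width': 1.0023531463185986}
scene {'intrinsics': [[467.3347, 0.0, 321.0872], [0.0, 467.3347, 245.4397], [0.0, 0.0, 1.0]], 'k1': -0.1131, 'R': [[-0.2438, 0.9698, -0.002], [0.5879, 0.1462, -0.7956], [-0.7713, -0.1951, -0.6058]], 't': [70.2388, -177.5074, 1666.0034]}
side {'intrinsics': [[461.6866, 0.0, 326.1937], [0.0, 461.6866, 240.8954], [0.0, 0.0, 1.0]], 'k1': -0.0197, 'R': [[0.9472, -0.3204, 0.0096], [-0.2156, -0.6592, -0.7204], [0.2372, 0.6803, -0.6935]], 't': [-433.98, 237.9853, 1209.1075]}
wrist {'intrinsics': [[385.0794, 0.0, 314.0942], [0.0, 385.0794, 239.0395], [0.0, 0.0, 1.0]], 'k1': -0.0731, 'hand_eye': [[0.0004, -0.9572, -0.2895, 80.0421], [1.0, 0.0002, 0.0008, 0.2505], [-0.0007, -0.2895, 0.9572, -191.2624], [0.0, 0.0, 0.0, 1.0]]}
```

View pics/scene0.png

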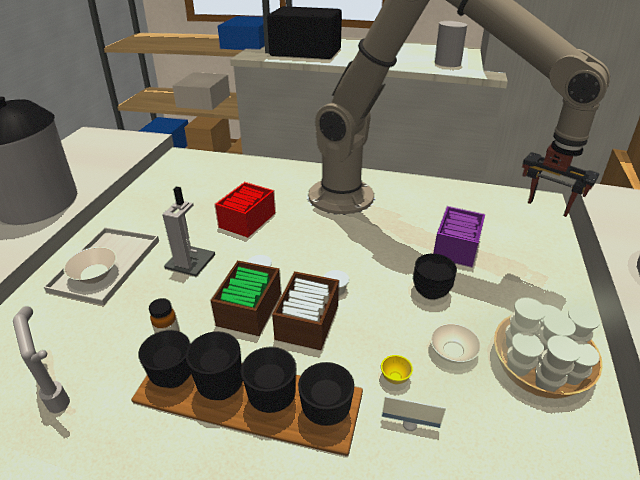

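View pics/side0.png

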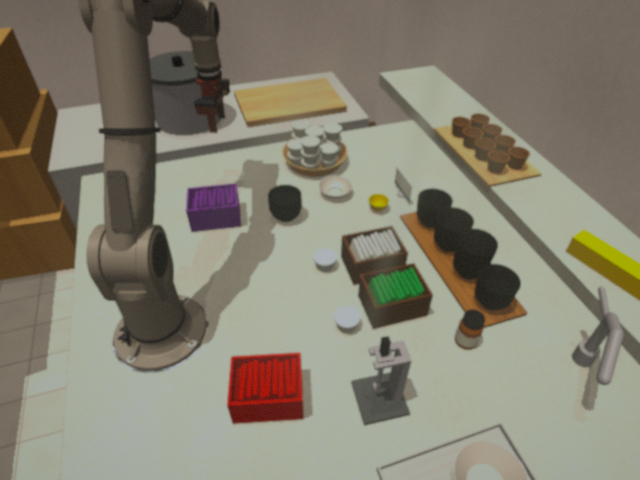

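```bash
cat > h.py <<'E'
from rig import r
import cv2,numpy as np
np.set_printoptions(suppress=True,precision=2)
def cam(n,o=None):
    p=r.camera_params(n);K=np.array(p["intrinsics"],float);d=np.array([p["k1"],0,0,0.])
    if n!="wrist": return K,d,np.array(p["R"]),np.array(p["t"])
    T=np.eye(4);T[:3,:3]=o["tool_rot"];T[:3,3]=o["position"];E=np.linalg.inv(T@np.array(p["hand_eye"]))
    return K,d,E[:3,:3],E[:3,3]
def ray(c,uv):
    K,d,R,t=c;x,y=cv2.undistortPoints(np.array([[uv]],float),K,d)[0,0]
    v=R.T@np.array([x,y,1]);return -R.T@t,v/np.linalg.norm(v)
def onz(c,uv,z):
    o,v=ray(c,uv);return o+v*(z-o[2])/v[2]
def tri(rays):
    A=sum(np.eye(3)-np.outer(v,v) for o,v in rays);b=sum((np.eye(3)-np.outer(v,v))@o for o,v in rays)
    p=np.linalg.solve(A,b);return p,[np.linalg.norm((np.eye(3)-np.outer(v,v))@(p-o)) for o,v in rays]
def proj(c,X):
    K,d,R,t=c;return cv2.projectPoints(np.array(X,float).reshape(-1,3),cv2.Rodrigues(R)[0],t,K,d)[0][:,0]
E
python3 - <<'E'
import cv2,numpy as np
s=cv2.imread("pics/scene0.png");d=cv2.imread("pics/side0.png")
def c(im,x,y,w,h,f): return cv2.resize(im[y:y+h,x:x+w],None,fx=f,fy=f,interpolation=cv2.INTER_CUBIC)
# 4x, 100x75 -> 400x300
m=np.vstack([np.hstack([c(s,140,180,100,100,4)[:400],c(d,340,325,100,100,4)]),np.hstack([c(s,205,250,160,100,2.5)[:250],c(d,300,220,160,100,2.5)])])
print(m.shape);cv2.imwrite("pics/m0.png",m[:600])
E
```

```text
(650, 800, 3)
```

View pics/m0.png

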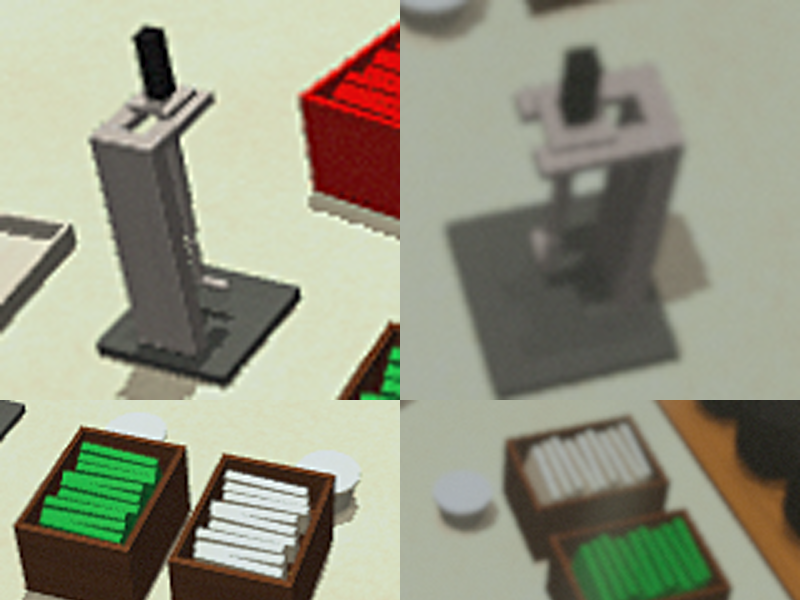

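```bash
python3 - <<'E'
from h import *
s=cam("scene");d=cam("side")
ht=tri([ray(s,(177.5,188)),ray(d,(385.25,338))]);hb=tri([ray(s,(179.25,204.25)),ray(d,(384.5,355.5))]);print("handle",ht,hb)
print("post",[onz(s,p,190) for p in[(163.25,214.5),(178.75,217.5)]],[onz(d,p,190) for p in[(405,341.25),(410.75,361.25)]],"tips side",[onz(d,p,190) for p in[(370,349.25),(374.25,364.5)]])
print("base",[onz(s,p,12) for p in[(215,252.5),(165,267)]],[onz(d,p,12) for p in[(351.5,381.5),(365,424.5),(409.5,414.5)]])
print("white",np.array([onz(s,p,90) for p in[(296.2,272),(339,280.4),(321.8,324),(273,314.8)]]))
print("green",np.array([onz(s,p,90) for p in[(237.8,261.2),(280.2,268.8),(257,310),(211.8,300)]]))
# side: crop 2.5x off(300,220)
f=lambda x,y:(300+(x-400)/2.5,220+(y-400)/2.5)
print("sidewhite",np.array([onz(d,f(*p),90) for p in[(505,440),(632,418),(666,487)]]))
print("sidegreen",np.array([onz(d,f(*p),90) for p in[(551,543),(707,513)]]))
E
```

```text
handle (array([ 460.99, -349.89,  246.03]), [np.float64(0.7476682127227099), np.float64(0.7476682127226714)]) (array([ 461.13, -356.23,  193.51]), [np.float64(0.37156382751411754), np.float64(0.3715638275141739)])
post [array([ 512.51, -377.25,  190.  ]), array([ 515.68, -329.02,  190.  ])] [array([ 517.61, -336.63,  190.  ]), array([ 507.83, -383.88,  190.  ])] tips side [array([ 440.02, -331.43,  190.  ]), array([ 434.41, -367.26,  190.  ])]
base [array([ 426.54, -291.67,   12.  ]), array([ 525.02, -405.59,   12.  ])] [array([ 420.9 , -297.97,   12.  ]), array([ 411.84, -405.68,   12.  ]), array([ 516.05, -416.22,   12.  ])]
white [[539.92  -2.19  90.  ]
 [545.04 111.04  90.  ]
 [699.23 105.21  90.  ]
 [698.77 -11.01  90.  ]]
green [[ 535.51 -164.6    90.  ]
 [ 537.78  -45.93   90.  ]
 [ 693.26  -52.32   90.  ]
 [ 688.76 -169.67   90.  ]]
sidewhite [[542.16 107.    90.  ]
 [699.59  95.84  90.  ]
 [687.65 -21.49  90.  ]]
sidegreen [[533.74 -59.06  90.  ]
 [713.06 -71.86  90.  ]]
```

Seen: in the scene view the stand with the rod is at (180,205), the white-sachet box (box_left) at (305,300) and the green one (box_right) at (245,290). The possible mix-ups are the red box at (245,205) and the purple box at (460,232), which I leave alone, and the tap at (40,360). The heights check out (handle 194–246, box 160x120). Next I'll look from above the gap.

>>> carry_out(
  increments=[
    {"dz": -0.03, "roll": -0.18},
    {"dz": -0.03, "roll": -0.18},
    {"dx": -0.027, "dy": -0.0514},
    {"dx": -0.027, "dy": -0.0514},
    {"dx": -0.027, "dy": -0.0514},
  ],
)

```text
validation failed for argument at $.in...
```

>>> carry_out(
  increments=[
    {"dx": -0.027, "dy": -0.0514},
    {"dx": -0.027, "dy": -0.0514},
    {"dx": -0.027, "dy": -0.0514},
    {"dx": -0.027, "dy": -0.0514},
    {"dx": -0.027, "dy": -0.0514},
  ],
)

```text
validation failed for argument at $.in...
```

>>> carry_out(
  increments=[
    {"dx": -0.027, "dy": -0.0514},
    {"dx": -0.027, "dy": -0.0514},
    {"dx": -0.027, "dy": -0.0514},
    {"dx": -0.027, "dy": -0.0514},
    {"dx": 0},
  ],
)

```text
validation failed for argument at $.in...
```

```bash
python3 - <<'E'
from h import *
import pickle
o=r.get_obs();im=r.read_camera("wrist");cv2.imwrite("pics/w1.png",im);pickle.dump(o,open("w1.pkl","wb"))
print(o["clock"],o["position"],o["tool_rot"],o["joint_positions"],o["contact_force"],abs(o["qd"]).max())
E
```

```text
0.15 [280.47 613.47 191.86] [[-0.91  0.42 -0.  ]
 [ 0.42  0.91 -0.  ]
 [-0.   -0.   -1.  ]] [-1.25  0.48  0.02  1.56 -0.01  1.11 -0.08] [0.13 0.07 0.68] 0.004210356241983332
```

View pics/w1.png

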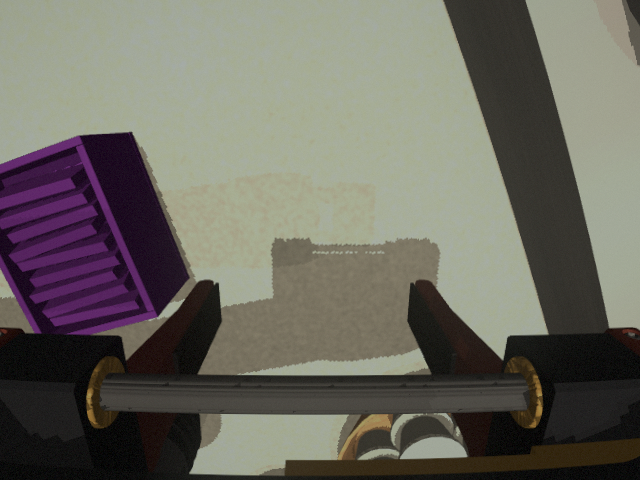

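The wrist picture shows the purple look-alike at (90,240), so it is still the start pose: the moves were refused, probably because every key is needed.

>>> carry_out(
  increments=[
    {"dx": 0, "dy": 0, "dz": -0.03, "roll": -0.18},
    {"dx": 0, "dy": 0, "dz": -0.03, "roll": -0.18},
    {"dx": -0.027, "dy": -0.0514, "dz": 0, "roll": 0},
    {"dx": -0.027, "dy": -0.0514, "dz": 0, "roll": 0},
    {"dx": -0.027, "dy": -0.0514, "dz": 0, "roll": 0},
  ],
)

```text
clock: 0.82
position: [351.5, 452.6, 252.4]
tool_rot: [[-0.998, 0.069, 0.0], [0.069, 0.998, -0.0], [-0.0, -0.0, -1.0]]
contact_force: [1.0, 0.6, 0.4]
gripper_width: 1.003
finger_force: 0.0
```

>>> carry_out(
  increments=[
    {"dx": -0.027, "dy": -0.0514, "dz": 0, "roll": 0},
    {"dx": -0.027, "dy": -0.0514, "dz": 0, "roll": 0},
    {"dx": -0.027, "dy": -0.0514, "dz": 0, "roll": 0},
    {"dx": -0.027, "dy": -0.0514, "dz": 0, "roll": 0},
    {"dx": -0.027, "dy": -0.0514, "dz": 0, "roll": 0},
  ],
)

```text
clock: 1.45
position: [468.3, 187.0, 252.7]
tool_rot: [[-0.998, 0.069, 0.0], [0.069, 0.998, 0.0], [-0.0, 0.0, -1.0]]
contact_force: [1.2, -0.3, 0.6]
gripper_width: 0.999
finger_force: 0.0
```

>>> carry_out(
  increments=[
    {"dx": -0.027, "dy": -0.0514, "dz": 0, "roll": 0},
    {"dx": -0.027, "dy": -0.0514, "dz": 0, "roll": 0},
    {"dx": -0.027, "dy": -0.0514, "dz": 0, "roll": 0},
    {"dx": -0.027, "dy": -0.0514, "dz": 0, "roll": 0},
    {"dx": 0, "dy": 0, "dz": 0, "roll": 0},
  ],
)

```text
clock: 2.08
position: [562.1, -29.3, 252.5]
tool_rot: [[-0.997, 0.077, 0.0], [0.077, 0.997, -0.002], [-0.001, -0.002, -1.0]]
contact_force: [-0.6, 1.2, -0.1]
gripper_width: 0.999
finger_force: 0.0
```

```bash
cat > snap.py <<'E'
from h import *
import pickle,sys
n=sys.argv[1]
o=r.get_obs();im=r.read_camera("wrist");cv2.imwrite(f"pics/{n}.png",im);pickle.dump(o,open(n+".pkl","wb"))
print(o["clock"],o["position"],o["joint_positions"],o["contact_force"],abs(o["qd"]).max());print(o["tool_rot"])
E
python3 snap.py w2
```

```text
2.075 [562.14 -29.27 252.52] [-0.34  0.24  0.34  1.77 -0.09  1.14  1.52] [-0.56  1.24 -0.05] 0.07872722257182042
[[-1.    0.08  0.  ]
 [ 0.08  1.   -0.  ]
 [-0.   -0.   -1.  ]]
```

View pics/w2.png

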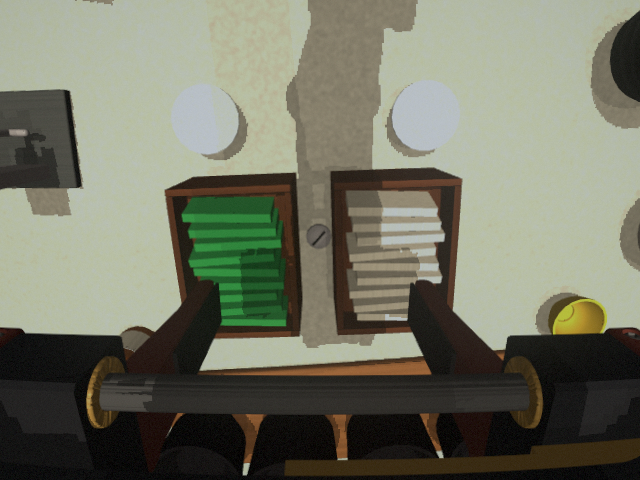

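The wrist view shows the weight at (318,236) in the gap between green (left) and white (right); the tubs are at (205,118) and (425,115). Zooming in on the gap.

```bash
python3 - <<'E'
import cv2
im=cv2.imread("pics/w2.png")[155:345,270:370]
cv2.imwrite("pics/w2c.png",cv2.resize(im,None,fx=3,fy=3,interpolation=cv2.INTER_NEAREST))
E
```

```text
(no output)
```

View pics/w2c.png

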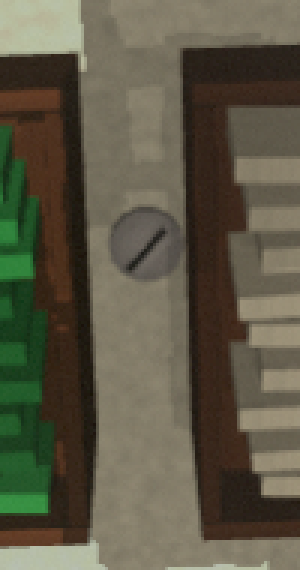

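```bash
python3 - <<'E'
from h import *
import pickle
o=pickle.load(open("w2.pkl","rb"));c=cam("wrist",o)
f=lambda x,y:(270+(x+.5)/3-.5,155+(y+.5)/3-.5)
for n,pts,z in [("white floor",[(182,50),(190,425)],0),("white rim",[(191,82),(205,540)],90),("green floor",[(80,55),(97,425)],0),("green rim",[(64,92),(90,543)],90)]:
    P=np.array([onz(c,f(*p),z) for p in pts]);d=P[1]-P[0];print(n,P.tolist(),np.degrees(np.arctan2(d[1],d[0])),np.linalg.norm(d))
# weight outline
P=[onz(c,f(*p),5.5) for p in[(109,243),(183,243),(146,208),(146,281)]];print("weight",np.array(P),np.mean(P,0))
# outer front corners (full px) floor
im=cv2.imread("pics/w2.png");
for n,p,z in[("white front left rim",(461,180),90),("green front right rim",(166,192),90)]:print(n,onz(c,p,z))
for n,p in[("tubL",(425,115)),("tubR",(205,119))]:print(n,onz(c,p,40))
# stand base top edge right side
for p in[(66,92),(75,187)]:print("stand",onz(c,p,12))
E
```

```text
white floor [[537.1517511621626, -8.525436611391038, 0.0], [693.7975200585335, -15.285208936574735, 0.0]] -2.4709654235804117 156.79155409339992
white rim [[536.0106046629433, -9.212459571029864, 90.0], [695.2183330206685, -14.20055176127568, 90.0]] -1.7945307953150789 159.28584944220762
green floor [[536.0651927589845, -47.538567870000136, 0.0], [690.810905025747, -54.336025427987025, 0.0]] -2.5151935763355495 154.8949350179027
green rim [[536.0972892452797, -48.34315233554463, 90.0], [693.3502046429619, -54.189645657025665, 90.00000000000006]] -2.129214425675576 157.36156101548022
weight [[609.99 -42.41   5.5 ]
 [612.23 -13.24   5.5 ]
 [596.86 -26.78   5.5 ]
 [626.88 -28.99   5.5 ]] [611.49 -27.85   5.5 ]
white front left rim [542.66 109.25  90.  ]
green front right rim [ 532.82 -165.92   90.  ]
tubL [482.4  89.5  40. ]
tubR [ 469.24 -132.82   40.  ]
stand [ 424.43 -290.98   12.  ]
stand [ 528.76 -305.08   12.  ]
```

Gap: front at x≈536.5, yaw about -2.2°, about 39 mm wide, centre y≈-28.3 at the mouth; the weight is at (611.5,-28), 75 mm inside. All of this agrees with the description. Now to the stand.

>>> carry_out(
  increments=[
    {"dx": 0.016, "dy": -0.0465, "dz": -0.007, "roll": 0},
    {"dx": 0.016, "dy": -0.0465, "dz": -0.007, "roll": 0},
    {"dx": 0.016, "dy": -0.0465, "dz": -0.007, "roll": 0},
    {"dx": 0.016, "dy": -0.0465, "dz": -0.007, "roll": 0},
    {"dx": 0.016, "dy": -0.0465, "dz": -0.007, "roll": 0},
  ],
)

```text
clock: 2.75
position: [465.4, -249.4, 287.8]
tool_rot: [[-0.998, 0.066, 0.0], [0.066, 0.998, 0.001], [-0.0, 0.001, -1.0]]
contact_force: [-0.3, 0.1, -0.6]
gripper_width: 0.999
finger_force: 0.0
```

>>> carry_out(
  increments=[
    {"dx": 0.016, "dy": -0.0465, "dz": -0.007, "roll": 0},
    {"dx": 0.016, "dy": -0.0465, "dz": -0.007, "roll": 0},
    {"dx": 0, "dy": 0, "dz": 0, "roll": 0},
    {"dx": 0, "dy": 0, "dz": 0, "roll": 0},
    {"dx": 0, "dy": 0, "dz": 0, "roll": 0},
  ],
)

```text
clock: 3.38
position: [428.4, -338.6, 301.1]
tool_rot: [[-0.998, 0.065, -0.0], [0.065, 0.998, 0.001], [0.0, 0.001, -1.0]]
contact_force: [-0.3, -0.8, 0.1]
gripper_width: 1.0
finger_force: 0.0
```

```bash
python3 snap.py w3; python3 -c "
import cv2
im=cv2.imread('pics/w3.png');cv2.imwrite('pics/w3c.png',cv2.resize(im[40:340,180:460],None,fx=2,fy=2,interpolation=cv2.INTER_CUBIC))"
```

```text
3.375 [ 428.45 -338.56  301.15] [ 0.08  0.18  0.56  1.75 -0.1   1.24  2.17] [-0.32 -0.78  0.08] 0.009768925258013327
[[-1.    0.07 -0.  ]
 [ 0.07  1.    0.  ]
 [ 0.    0.   -1.  ]]
```

View pics/w3c.png

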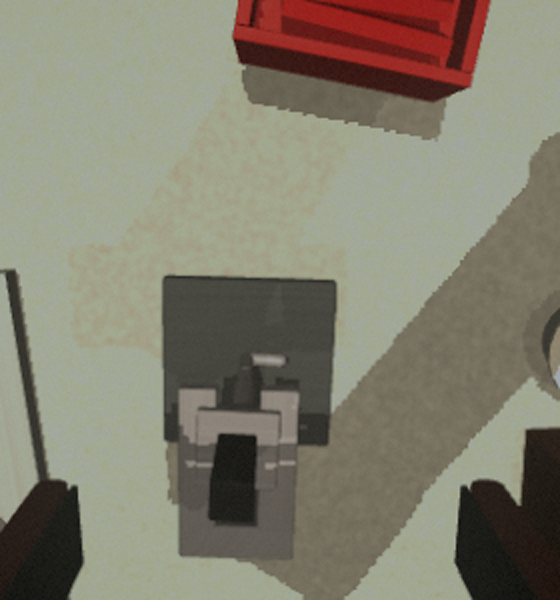

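```bash
python3 - <<'E'
from h import *
import pickle
o=pickle.load(open("w3.pkl","rb"));c=cam("wrist",o)
f=lambda x,y:(180+(x+.5)/2-.5,40+(y+.5)/2-.5)
for n,pts,z in[("prongs FL FR BL BR",[(179,388),(298,380),(180,557),(293,559)],190),("collar FL FR BR",[(197,409),(279,412),(276,489)],196),("base FL FR",[(163,277),(336,281),(328,445)],12),("handle bottom",[(219,434),(257,434)],196),("handle top back",[(209,521),(257,524)],246)]:
    print(n);print(np.array([onz(c,f(*p),z) for p in pts]))
g=cv2.cvtColor(cv2.imread("pics/w3.png"),cv2.COLOR_BGR2GRAY)[235:310,265:325]
m=(g<45).astype(np.uint8);k,l,s,ce=cv2.connectedComponentsWithStats(m);print(s[1:],ce[1:])
E
```

```text
prongs FL FR BL BR
[[ 433.14 -374.87  190.  ]
 [ 432.94 -326.14  190.  ]
 [ 510.05 -382.15  190.  ]
 [ 514.23 -332.68  190.  ]]
collar FL FR BR
[[ 440.74 -367.65  196.  ]
 [ 444.16 -334.67  196.  ]
 [ 477.78 -337.97  196.  ]]
base FL FR
[[ 410.4  -402.38   12.  ]
 [ 419.97 -294.82   12.  ]
 [ 528.49 -304.49   12.  ]]
handle bottom
[[ 451.98 -359.67  196.  ]
 [ 452.99 -344.2   196.  ]]
handle top back
[[ 466.69 -361.45  246.  ]
 [ 468.94 -344.67  246.  ]]
[[ 43   0   2   2   3]
 [ 42   3   3   4   6]
 [ 20  22  23  45 926]] [[43.33  0.33]
 [43.    4.5 ]
 [31.4  44.41]]
```

Stand yaw is about -5.1° and rod yaw about -5.6°, with the rod axis at (459.7,-352.6); base, collar and handle all agree to 1 mm. Approach and grasp.

>>> carry_out(
  increments=[
    {"dx": 0, "dy": 0, "dz": 0, "roll": 0.033},
    {"dx": -0.0325, "dy": -0.011, "dz": 0, "roll": 0},
    {"dx": 0, "dy": 0, "dz": 0.03, "roll": 0},
    {"dx": 0, "dy": 0, "dz": 0.03, "roll": 0},
    {"dx": 0, "dy": 0, "dz": 0.028, "roll": 0},
  ],
)

```text
clock: 4.05
position: [458.8, -354.4, 212.4]
tool_rot: [[-0.995, 0.102, -0.0], [0.102, 0.995, 0.0], [0.0, 0.0, -1.0]]
contact_force: [0.3, 0.8, 0.0]
gripper_width: 0.999
finger_force: 0.0
```

>>> carry_out(
  increments=[
    {"dx": 0, "dy": 0, "dz": 0.009, "roll": 0},
    {"dx": 0, "dy": 0, "dz": 0, "roll": 0},
    {"dx": 0, "dy": 0, "dz": 0, "roll": 0},
    {"dx": 0, "dy": 0, "dz": 0, "roll": 0},
    {"dx": 0, "dy": 0, "dz": 0, "roll": 0},
  ],
)

```text
clock: 4.68
position: [458.8, -355.2, 205.1]
tool_rot: [[-0.995, 0.102, 0.001], [0.102, 0.995, -0.0], [-0.001, -0.0, -1.0]]
contact_force: [1.1, -0.3, 0.8]
gripper_width: 1.001
finger_force: 0.0
```

>>> carry_out(
  increments=[
    {"dx": -0.001, "dy": 0.0025, "dz": 0.001, "roll": 0},
    {"dx": 0, "dy": 0, "dz": 0, "roll": 0},
    {"dx": 0, "dy": 0, "dz": 0, "roll": 0},
    {"dx": 0, "dy": 0, "dz": 0, "roll": 0},
    {"dx": 0, "dy": 0, "dz": 0, "roll": 0},
  ],
  claw=25,
  newtons=10,
)

```text
clock: 5.3
position: [459.8, -352.7, 203.5]
tool_rot: [[-0.995, 0.102, -0.0], [0.102, 0.995, -0.0], [0.0, -0.0, -1.0]]
contact_force: [0.1, 0.5, -0.0]
gripper_width: 0.475
finger_force: 0.0
```

>>> carry_out(
  increments=[
    {"dx": 0, "dy": 0, "dz": 0, "roll": 0},
    {"dx": 0, "dy": 0, "dz": 0, "roll": 0},
    {"dx": 0, "dy": 0, "dz": 0, "roll": 0},
    {"dx": 0, "dy": 0, "dz": 0, "roll": 0},
    {"dx": 0, "dy": 0, "dz": 0, "roll": 0},
  ],
  claw=0,
  newtons=40,
)

```text
clock: 5.92
position: [459.8, -352.7, 203.6]
tool_rot: [[-0.995, 0.102, 0.0], [0.102, 0.995, -0.0], [-0.0, -0.0, -1.0]]
contact_force: [0.7, -1.0, 0.3]
gripper_width: 0.178
finger_force: 40.0
```

>>> carry_out(
  increments=[
    {"dx": 0, "dy": 0, "dz": -0.005, "roll": 0},
    {"dx": 0, "dy": 0, "dz": -0.005, "roll": 0},
    {"dx": 0, "dy": 0, "dz": 0, "roll": 0},
    {"dx": 0.016, "dy": 0, "dz": 0, "roll": 0},
    {"dx": 0.016, "dy": 0, "dz": 0, "roll": 0},
  ],
)

```text
clock: 6.55
position: [426.2, -349.3, 213.2]
tool_rot: [[-0.995, 0.102, -0.001], [0.102, 0.995, 0.0], [0.001, 0.0, -1.0]]
contact_force: [-0.3, 0.3, -1.5]
gripper_width: 0.177
finger_force: 40.0
```

>>> carry_out(
  increments=[
    {"dx": 0.016, "dy": 0, "dz": 0, "roll": 0},
    {"dx": 0.016, "dy": 0, "dz": 0, "roll": 0},
    {"dx": 0, "dy": 0, "dz": 0, "roll": 0},
    {"dx": 0, "dy": 0, "dz": -0.04, "roll": 0},
    {"dx": 0, "dy": 0, "dz": -0.05, "roll": 0},
  ],
)

```text
clock: 7.18
position: [396.1, -345.4, 304.0]
tool_rot: [[-0.995, 0.101, -0.002], [0.101, 0.995, 0.001], [0.002, 0.001, -1.0]]
contact_force: [0.4, -0.3, -1.2]
gripper_width: 0.174
finger_force: 40.0
```

>>> carry_out(
  increments=[
    {"dx": 0, "dy": 0, "dz": -0.005, "roll": -0.063},
    {"dx": -0.0292, "dy": 0.0392, "dz": 0, "roll": 0},
    {"dx": -0.0292, "dy": 0.0392, "dz": 0, "roll": 0},
    {"dx": -0.0292, "dy": 0.0392, "dz": 0, "roll": 0},
    {"dx": -0.0292, "dy": 0.0392, "dz": 0, "roll": 0},
  ],
)

```text
clock: 7.8
position: [520.4, -192.3, 308.7]
tool_rot: [[-0.999, 0.038, 0.001], [0.038, 0.999, 0.0], [-0.001, 0.0, -1.0]]
contact_force: [0.2, -0.0, -1.3]
gripper_width: 0.177
finger_force: 40.0
```

>>> carry_out(
  increments=[
    {"dx": -0.0292, "dy": 0.0392, "dz": 0, "roll": 0},
    {"dx": -0.0292, "dy": 0.0392, "dz": 0, "roll": 0},
    {"dx": -0.0292, "dy": 0.0392, "dz": 0, "roll": 0},
    {"dx": -0.0292, "dy": 0.0392, "dz": 0, "roll": 0},
    {"dx": 0, "dy": 0, "dz": 0, "roll": 0},
  ],
)

```text
clock: 8.43
position: [643.8, -35.7, 307.2]
tool_rot: [[-1.0, 0.031, -0.001], [0.031, 1.0, 0.002], [0.001, 0.002, -1.0]]
contact_force: [-0.8, 0.4, -2.6]
gripper_width: 0.177
finger_force: 40.0
```

>>> carry_out(
  increments=[
    {"dx": 0, "dy": 0, "dz": 0, "roll": 0},
    {"dx": 0, "dy": 0, "dz": 0, "roll": 0},
    {"dx": 0, "dy": 0, "dz": 0, "roll": 0},
    {"dx": 0, "dy": 0, "dz": 0, "roll": 0},
    {"dx": 0, "dy": 0, "dz": 0, "roll": 0},
  ],
)

```text
clock: 9.05
position: [641.7, -42.0, 308.7]
tool_rot: [[-0.999, 0.039, 0.0], [0.039, 0.999, 0.0], [-0.0, 0.0, -1.0]]
contact_force: [0.1, -0.4, -0.9]
gripper_width: 0.177
finger_force: 40.0
```

```bash
python3 snap.py w4; python3 - <<'E'
from h import *
a=cv2.imread("pics/w4.png")[130:355,215:415];b=r.read_camera("scene")[190:340,200:340]
cv2.imwrite("pics/m4.png",np.hstack([cv2.resize(a,(400,450)),cv2.resize(b,(400,450))]))
E
```

```text
9.05 [641.65 -42.01 308.67] [-0.3   0.35  0.37  1.51 -0.13  1.3   1.61] [ 0.12 -0.4  -0.88] 0.0031456160575037413
[[-1.    0.04  0.  ]
 [ 0.04  1.    0.  ]
 [-0.    0.   -1.  ]]
```

View pics/m4.png

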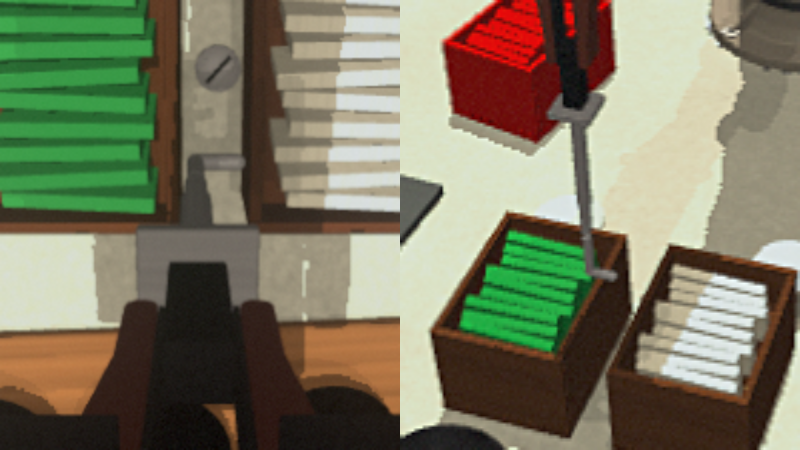

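```bash
python3 - <<'E'
from h import *
import pickle
o=pickle.load(open("w4.pkl","rb"));c=cam("wrist",o)
im=cv2.imread("pics/w4.png")
f=lambda x,y:(215+x/2,130+y/2)
P,rod=o["position"],o["tool_rot"]
for p in[(190,160),(245,158),(245,166)]:
    C,v=ray(c,f(*p));k=(641.65-C[0])/v[0];print(C+k*v)
for L in(136,150,166):
    z=P[2]-13.6-L
    ends=[P+rod@np.array([0,y,0])+[0,0,z+4-P[2]] for y in(-4,24)];q=proj(c,ends);print(L,((q-[215,130])*2))
w=onz(c,f(217,66),5.5);print("weight",w)
E
```

```text
[641.65 -45.23 139.89]
[641.65 -18.96 140.07]
[641.65 -19.96 156.87]
136 [[187.78 170.97]
 [250.15 171.  ]]
150 [[188.14 164.03]
 [248.18 164.06]]
166 [[188.53 156.7 ]
 [246.1  156.73]]
weight [611.15 -28.07   5.5 ]
```

The crop shows the foot lying across the gap opening at (190–245,160), centred between the walls, and the weight at (217,66) in front of it. Estimated L≈154. Lowering.

>>> carry_out(
  increments=[
    {"dx": 0, "dy": 0, "dz": 0.025, "roll": 0},
    {"dx": 0, "dy": 0, "dz": 0.03, "roll": 0},
    {"dx": 0, "dy": 0, "dz": 0.03, "roll": 0},
    {"dx": 0, "dy": 0, "dz": 0.025, "roll": 0},
    {"dx": 0, "dy": 0, "dz": 0.01, "roll": 0},
  ],
)

```text
clock: 9.78
position: [640.9, -41.6, 187.0]
tool_rot: [[-0.999, 0.039, -0.002], [0.039, 0.999, -0.0], [0.002, -0.0, -1.0]]
contact_force: [0.1, 0.1, -1.2]
gripper_width: 0.177
finger_force: 40.0
```

>>> carry_out(
  increments=[
    {"dx": 0, "dy": 0, "dz": 0.003, "roll": 0},
    {"dx": 0, "dy": 0, "dz": 0.003, "roll": 0},
    {"dx": 0, "dy": 0, "dz": 0, "roll": 0},
    {"dx": 0, "dy": 0, "dz": 0, "roll": 0},
    {"dx": 0, "dy": 0, "dz": 0, "roll": 0},
  ],
)

```text
clock: 10.4
position: [641.9, -41.8, 182.9]
tool_rot: [[-0.999, 0.039, 0.001], [0.039, 0.999, 0.0], [-0.001, 0.0, -1.0]]
contact_force: [0.2, -0.2, -1.2]
gripper_width: 0.178
finger_force: 40.0
```

>>> carry_out(
  increments=[
    {"dx": 0, "dy": 0, "dz": 0.001, "roll": 0},
    {"dx": 0, "dy": 0, "dz": 0.001, "roll": 0},
    {"dx": 0, "dy": 0, "dz": 0.001, "roll": 0},
    {"dx": 0, "dy": 0, "dz": 0, "roll": 0},
    {"dx": 0, "dy": 0, "dz": 0, "roll": 0},
  ],
)

```text
clock: 11.02
position: [641.8, -41.8, 179.5]
tool_rot: [[-0.999, 0.039, 0.0], [0.039, 0.999, 0.0], [-0.0, 0.0, -1.0]]
contact_force: [-0.7, 0.4, -2.0]
gripper_width: 0.176
finger_force: 40.0
```

>>> carry_out(
  increments=[
    {"dx": 0, "dy": 0, "dz": 0.001, "roll": 0},
    {"dx": 0, "dy": 0, "dz": 0.001, "roll": 0},
    {"dx": 0, "dy": 0, "dz": 0.001, "roll": 0},
    {"dx": 0, "dy": 0, "dz": 0, "roll": 0},
    {"dx": 0, "dy": 0, "dz": 0, "roll": 0},
  ],
)

```text
clock: 11.65
position: [641.7, -41.8, 176.5]
tool_rot: [[-0.999, 0.039, -0.0], [0.039, 0.999, 0.0], [0.0, 0.0, -1.0]]
contact_force: [0.7, 0.5, -1.4]
gripper_width: 0.179
finger_force: 40.0
```

>>> carry_out(
  increments=[
    {"dx": 0, "dy": 0, "dz": 0.001, "roll": 0},
    {"dx": 0, "dy": 0, "dz": 0.001, "roll": 0},
    {"dx": 0, "dy": 0, "dz": 0.001, "roll": 0},
    {"dx": 0, "dy": 0, "dz": 0, "roll": 0},
    {"dx": 0, "dy": 0, "dz": 0, "roll": 0},
  ],
)

```text
clock: 12.28
position: [641.7, -41.8, 173.5]
tool_rot: [[-0.999, 0.039, -0.0], [0.039, 0.999, 0.0], [0.0, 0.0, -1.0]]
contact_force: [0.5, -0.5, -2.5]
gripper_width: 0.179
finger_force: 40.0
```

>>> carry_out(
  increments=[
    {"dx": 0, "dy": 0, "dz": 0.001, "roll": 0},
    {"dx": 0, "dy": 0, "dz": 0.001, "roll": 0},
    {"dx": 0, "dy": 0, "dz": 0, "roll": 0},
    {"dx": 0, "dy": 0, "dz": 0, "roll": 0},
    {"dx": 0, "dy": 0, "dz": 0, "roll": 0},
  ],
)

```text
clock: 12.9
position: [641.8, -41.8, 171.6]
tool_rot: [[-0.999, 0.039, 0.0], [0.039, 0.999, -0.0], [-0.0, 0.0, -1.0]]
contact_force: [0.2, -0.2, -1.5]
gripper_width: 0.18
finger_force: 40.0
```

>>> carry_out(
  increments=[
    {"dx": 0, "dy": 0, "dz": 0.001, "roll": 0},
    {"dx": 0, "dy": 0, "dz": 0.001, "roll": 0},
    {"dx": 0, "dy": 0, "dz": 0, "roll": 0},
    {"dx": 0, "dy": 0, "dz": 0, "roll": 0},
    {"dx": 0, "dy": 0, "dz": 0, "roll": 0},
  ],
)

```text
clock: 13.52
position: [642.0, -41.8, 169.8]
tool_rot: [[-0.999, 0.039, 0.001], [0.039, 0.999, -0.0], [-0.001, 0.0, -1.0]]
contact_force: [0.5, 0.3, 2.9]
gripper_width: 0.179
finger_force: 40.0
```

Contact (about +4.4 N) at TCP z≈170. I raise 2 mm so the foot just clears the counter, then drag along tool +x.

>>> carry_out(
  increments=[
    {"dx": 0, "dy": 0, "dz": -0.002, "roll": 0},
    {"dx": 0, "dy": 0, "dz": 0, "roll": 0},
    {"dx": 0.005, "dy": 0, "dz": 0, "roll": 0},
    {"dx": 0.005, "dy": 0, "dz": 0, "roll": 0},
    {"dx": 0.005, "dy": 0, "dz": 0, "roll": 0},
  ],
)

```text
clock: 14.15
position: [626.1, -41.1, 171.3]
tool_rot: [[-0.999, 0.039, -0.0], [0.039, 0.999, 0.0], [0.0, 0.0, -1.0]]
contact_force: [-0.4, -0.4, -2.0]
gripper_width: 0.181
finger_force: 40.0
```

>>> carry_out(
  increments=[
    {"dx": 0.007, "dy": 0, "dz": 0, "roll": 0},
    {"dx": 0.007, "dy": 0, "dz": 0, "roll": 0},
    {"dx": 0.007, "dy": 0, "dz": 0, "roll": 0},
    {"dx": 0.007, "dy": 0, "dz": 0, "roll": 0},
    {"dx": 0.007, "dy": 0, "dz": 0, "roll": 0},
  ],
)

```text
clock: 14.78
position: [591.3, -39.8, 171.6]
tool_rot: [[-0.999, 0.039, 0.0], [0.039, 0.999, 0.0], [-0.0, 0.0, -1.0]]
contact_force: [1.1, -0.5, -0.9]
gripper_width: 0.178
finger_force: 40.0
```

>>> carry_out(
  increments=[
    {"dx": 0.007, "dy": 0, "dz": 0, "roll": 0},
    {"dx": 0.007, "dy": 0, "dz": 0, "roll": 0},
    {"dx": 0.007, "dy": 0, "dz": 0, "roll": 0},
    {"dx": 0.007, "dy": 0, "dz": 0, "roll": 0},
    {"dx": 0.007, "dy": 0, "dz": 0, "roll": 0},
  ],
)

```text
clock: 15.4
position: [556.3, -38.5, 171.6]
tool_rot: [[-0.999, 0.039, 0.0], [0.039, 0.999, 0.0], [-0.0, 0.0, -1.0]]
contact_force: [0.9, 0.1, -1.3]
gripper_width: 0.177
finger_force: 40.0
```

>>> carry_out(
  increments=[
    {"dx": 0.007, "dy": 0, "dz": 0, "roll": 0},
    {"dx": 0.007, "dy": 0, "dz": 0, "roll": 0},
    {"dx": 0.007, "dy": 0, "dz": 0, "roll": 0},
    {"dx": 0.007, "dy": 0, "dz": 0, "roll": 0},
    {"dx": 0.006, "dy": 0, "dz": 0, "roll": 0},
  ],
)

```text
clock: 16.02
position: [522.4, -37.2, 171.6]
tool_rot: [[-0.999, 0.039, 0.0], [0.039, 0.999, 0.0], [-0.0, 0.0, -1.0]]
contact_force: [0.6, 0.2, -1.5]
gripper_width: 0.179
finger_force: 40.0
```

>>> carry_out(
  increments=[
    {"dx": 0.004, "dy": 0, "dz": 0, "roll": 0},
    {"dx": 0.002, "dy": 0, "dz": 0, "roll": 0},
    {"dx": 0, "dy": 0, "dz": 0, "roll": 0},
    {"dx": 0, "dy": 0, "dz": 0, "roll": 0},
    {"dx": 0, "dy": 0, "dz": 0, "roll": 0},
  ],
)

```text
clock: 16.65
position: [516.9, -36.9, 171.5]
tool_rot: [[-0.999, 0.039, -0.0], [0.039, 0.999, -0.0], [0.0, -0.0, -1.0]]
contact_force: [-1.1, -0.4, -1.5]
gripper_width: 0.18
finger_force: 40.0
```

```bash
python3 snap.py w5; python3 -c "
import cv2
im=cv2.imread('pics/w5.png');cv2.imwrite('pics/w5c.png',cv2.resize(im[100:340,180:460],None,fx=1.5,fy=1.5))"
```

```text
16.65 [516.93 -36.93 171.52] [-0.34  0.25  0.35  1.97 -0.1   0.94  1.59] [-1.11 -0.36 -1.48] 0.0009873211753192274
[[-1.    0.04 -0.  ]
 [ 0.04  1.   -0.  ]
 [ 0.   -0.   -1.  ]]
```

View pics/w5c.png

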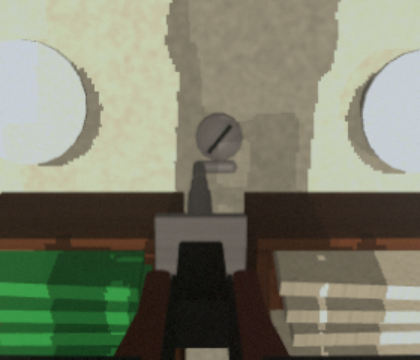

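The crop shows the weight at (218,133) flat on open counter in front of the mouth, with the foot just behind it at (220,167). Back off, lift, and return to the stand.

>>> carry_out(
  increments=[
    {"dx": -0.003, "dy": 0, "dz": 0, "roll": 0},
    {"dx": 0, "dy": 0, "dz": -0.01, "roll": 0},
    {"dx": 0, "dy": 0, "dz": -0.035, "roll": 0},
    {"dx": 0, "dy": 0, "dz": -0.045, "roll": 0},
    {"dx": 0, "dy": 0, "dz": -0.04, "roll": 0},
  ],
)

```text
clock: 17.32
position: [519.9, -37.3, 303.8]
tool_rot: [[-0.999, 0.039, 0.001], [0.039, 0.999, 0.0], [-0.001, 0.0, -1.0]]
contact_force: [0.6, -0.6, -2.1]
gripper_width: 0.175
finger_force: 40.0
```

>>> carry_out(
  increments=[
    {"dx": 0, "dy": 0, "dz": 0, "roll": 0.063},
    {"dx": 0.0115, "dy": -0.04, "dz": 0, "roll": 0},
    {"dx": 0.0115, "dy": -0.04, "dz": 0, "roll": 0},
    {"dx": 0.0115, "dy": -0.04, "dz": 0, "roll": 0},
    {"dx": 0.0115, "dy": -0.04, "dz": 0, "roll": 0},
  ],
)

```text
clock: 17.95
position: [457.2, -192.9, 302.3]
tool_rot: [[-0.995, 0.102, 0.001], [0.102, 0.995, 0.0], [-0.001, 0.0, -1.0]]
contact_force: [0.1, -1.0, -1.6]
gripper_width: 0.179
finger_force: 40.0
```

>>> carry_out(
  increments=[
    {"dx": 0.0115, "dy": -0.04, "dz": 0, "roll": 0},
    {"dx": 0.0115, "dy": -0.04, "dz": 0, "roll": 0},
    {"dx": 0.0115, "dy": -0.04, "dz": 0, "roll": 0},
    {"dx": 0.0115, "dy": -0.04, "dz": 0, "roll": 0},
    {"dx": 0, "dy": 0, "dz": 0, "roll": 0},
  ],
)

```text
clock: 18.58
position: [393.5, -349.4, 302.4]
tool_rot: [[-0.994, 0.108, 0.0], [0.108, 0.994, -0.002], [-0.0, -0.001, -1.0]]
contact_force: [0.4, -0.2, -1.1]
gripper_width: 0.182
finger_force: 40.0
```

>>> carry_out(
  increments=[
    {"dx": 0, "dy": 0, "dz": 0, "roll": 0},
    {"dx": 0, "dy": 0, "dz": 0, "roll": 0},
    {"dx": 0, "dy": 0, "dz": 0, "roll": 0},
    {"dx": 0, "dy": 0, "dz": 0, "roll": 0},
    {"dx": 0, "dy": 0, "dz": 0, "roll": 0},
  ],
)

```text
clock: 19.2
position: [395.9, -345.8, 301.6]
tool_rot: [[-0.995, 0.101, 0.0], [0.101, 0.995, 0.0], [0.0, 0.0, -1.0]]
contact_force: [-0.0, 0.3, -1.9]
gripper_width: 0.176
finger_force: 40.0
```

>>> carry_out(
  increments=[
    {"dx": 0, "dy": 0, "dz": 0.03, "roll": 0},
    {"dx": 0, "dy": 0, "dz": 0.035, "roll": 0},
    {"dx": 0, "dy": 0, "dz": 0.023, "roll": 0},
    {"dx": 0, "dy": 0, "dz": 0, "roll": 0},
    {"dx": 0, "dy": 0, "dz": 0, "roll": 0},
  ],
)

```text
clock: 19.82
position: [396.3, -346.6, 214.5]
tool_rot: [[-0.995, 0.102, 0.001], [0.102, 0.995, -0.001], [-0.001, -0.001, -1.0]]
contact_force: [0.2, 0.2, -1.6]
gripper_width: 0.178
finger_force: 40.0
```

>>> carry_out(
  increments=[
    {"dx": -0.013, "dy": 0, "dz": 0, "roll": 0},
    {"dx": -0.013, "dy": 0, "dz": 0, "roll": 0},
    {"dx": -0.013, "dy": 0, "dz": 0, "roll": 0},
    {"dx": -0.013, "dy": 0, "dz": 0, "roll": 0},
    {"dx": 0, "dy": 0, "dz": 0, "roll": 0},
  ],
)

```text
clock: 20.45
position: [448.8, -351.2, 213.3]
tool_rot: [[-0.995, 0.1, -0.0], [0.1, 0.995, -0.0], [0.0, -0.0, -1.0]]
contact_force: [-0.4, -0.1, -1.3]
gripper_width: 0.181
finger_force: 40.0
```

>>> carry_out(
  increments=[
    {"dx": -0.008, "dy": 0, "dz": 0, "roll": 0},
    {"dx": -0.0045, "dy": 0, "dz": 0, "roll": 0},
    {"dx": 0, "dy": 0, "dz": 0, "roll": 0},
    {"dx": 0, "dy": 0, "dz": 0, "roll": 0},
    {"dx": 0, "dy": 0, "dz": 0, "roll": 0},
  ],
)

```text
clock: 21.08
position: [459.7, -352.6, 213.6]
tool_rot: [[-0.995, 0.102, 0.0], [0.102, 0.995, 0.0], [-0.0, 0.0, -1.0]]
contact_force: [0.2, 0.2, -1.3]
gripper_width: 0.181
finger_force: 40.0
```

>>> carry_out(
  increments=[
    {"dx": 0, "dy": 0, "dz": 0.004, "roll": 0},
    {"dx": 0, "dy": 0, "dz": 0.003, "roll": 0},
    {"dx": 0, "dy": 0, "dz": 0.0027, "roll": 0},
    {"dx": 0, "dy": 0, "dz": 0, "roll": 0},
    {"dx": 0, "dy": 0, "dz": 0, "roll": 0},
  ],
)

```text
clock: 21.7
position: [459.9, -352.6, 203.8]
tool_rot: [[-0.995, 0.102, -0.0], [0.102, 0.995, 0.0], [0.0, 0.0, -1.0]]
contact_force: [0.5, 0.1, -1.7]
gripper_width: 0.179
finger_force: 40.0
```

>>> carry_out(
  increments=[
    {"dx": 0, "dy": 0, "dz": 0, "roll": 0},
    {"dx": 0, "dy": 0, "dz": 0, "roll": 0},
    {"dx": 0, "dy": 0, "dz": 0, "roll": 0},
    {"dx": 0, "dy": 0, "dz": 0, "roll": 0},
    {"dx": 0, "dy": 0, "dz": 0, "roll": 0},
  ],
  claw=70,
  newtons=10,
)

```text
clock: 22.32
position: [460.0, -352.6, 203.9]
tool_rot: [[-0.995, 0.102, 0.0], [0.102, 0.995, 0.0], [-0.0, 0.0, -1.0]]
contact_force: [0.0, -0.3, -0.3]
gripper_width: 0.687
finger_force: 0.0
```

>>> carry_out(
  increments=[
    {"dx": 0, "dy": 0, "dz": 0, "roll": 0},
    {"dx": 0, "dy": 0, "dz": -0.01, "roll": 0},
    {"dx": 0, "dy": 0, "dz": -0.03, "roll": 0},
    {"dx": 0, "dy": 0, "dz": -0.04, "roll": 0},
    {"dx": 0.03, "dy": 0, "dz": -0.02, "roll": 0},
  ],
)

```text
clock: 22.95
position: [432.1, -349.8, 306.4]
tool_rot: [[-0.995, 0.099, 0.003], [0.099, 0.995, -0.002], [-0.003, -0.002, -1.0]]
contact_force: [-0.3, 0.2, 0.5]
gripper_width: 0.704
finger_force: 0.0
```

>>> carry_out(
  increments=[
    {"dx": 0, "dy": 0, "dz": 0, "roll": 0},
    {"dx": 0, "dy": 0, "dz": 0, "roll": 0},
    {"dx": 0, "dy": 0, "dz": 0, "roll": 0},
    {"dx": 0, "dy": 0, "dz": 0, "roll": 0},
    {"dx": 0, "dy": 0, "dz": 0, "roll": 0},
  ],
)

```text
clock: 23.58
position: [430.2, -349.4, 303.4]
tool_rot: [[-0.995, 0.101, -0.001], [0.101, 0.995, 0.0], [0.001, 0.0, -1.0]]
contact_force: [-0.7, 0.4, 0.4]
gripper_width: 0.702
finger_force: 0.0
```

```bash
python3 snap.py w6; python3 - <<'E'
from h import *
a=cv2.imread("pics/w6.png")[100:340,180:420];b=r.read_camera("side")[220:420,290:490]
cv2.imwrite("pics/m6.png",np.hstack([cv2.resize(a,(400,400)),cv2.resize(b,(400,400))]))
E
```

```text
23.575 [ 430.21 -349.42  303.38] [ 0.03  0.21  0.65  1.74 -0.13  1.24  2.18] [-0.7  0.4  0.4] 0.004435346410657034
[[-0.99  0.1  -0.  ]
 [ 0.1   0.99  0.  ]
 [ 0.    0.   -1.  ]]
```

View pics/m6.png

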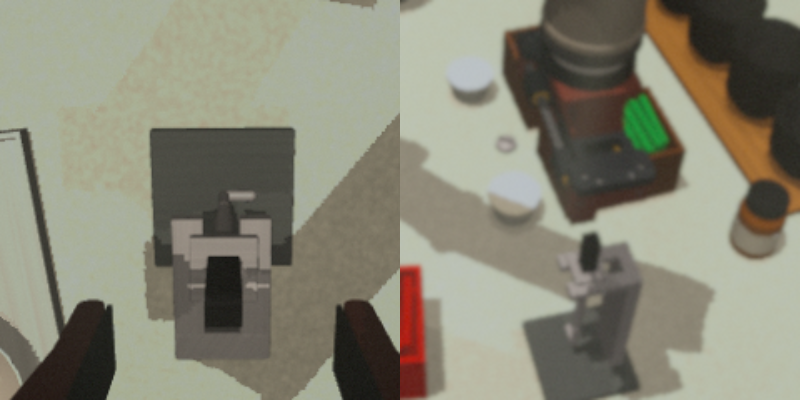

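The rod hangs on its prongs again (left crop, handle at (223,292)), the weight lies on open counter (right crop, (507,143)), and the gripper is clear. Handing in.

```bash
python3 -c "
from rig import r
print(r.hand_in())"
```

```text
the job is handed in; nothing more can be done
None
```

The weight lies flat on the open counter just in front of the gap, the rod is hanging back on its stand, and the job was handed in at about 24 s; its verdict was not shown.

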